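# Dial the code and open the disk strongbox

## Task

A customer's disk drive is locked in the low steel strongbox. Set the three number dials on its top, from left to right, to 3, 7 and 5, then pull the drawer by its bar handle all the way out and let go. Leave the dials on the code and the other things on the desk and on the box where they are.

Things in the scene. Friction and masses are not known exactly. Their poses are not given: they have to be found in the camera images.
- strongbox: Low grey steel box, 150 deep (x) x 236 wide (y) x 66 mm high, fixed to the desk; three dials in a row on its top, one drawer in its front. Origin: centre of its underside. Its -x is the front, to the robot give or take the yaw, +y its left, z up. Inside, each dial turns a cam; the cams stop the drawer after 2 to 12 mm until all dials stand on the code (3, 7, 5 from the left), each within 0.2 rad
- dial_left (a joint): Turn of the left dial (rad): 0 when its pointer is at the number 0, on the dial's far (+x) side; grows clockwise seen from above, 0.6283 per number (white numbers 0 to 9 round the dial on the dark plate). Stops at -0.3 and 5.95. Light friction (0.08 N m), no clicks, stays where it is left. Its code number: 3
- dial_middle (a joint): The same for the middle dial. Its code number: 7
- dial_right (a joint): The same for the right dial. Its code number: 5
- dial_left_grip (a point): Point on the left dial's upright axis at half the height of its bar grip, 84 mm above the desk. The black bar is 44 long x 14 wide x 23 mm high (top 95, foot 73 mm above the desk) on a round aluminium skirt 46 mm across. The bar lies along the pointer; a white line on its top runs from the centre to the pointing end. Site x axis: the pointer's direction; z up
- dial_middle_grip (a point): The same point on the middle dial. The dials' axes lie 15 mm in front of the box's centre (box x = -15 mm), 72 mm apart: box y = +72 (left), 0, -72 mm (right)
- dial_right_grip (a point): The same point on the right dial
- drawer (a joint): How far the drawer is out (m): 0 shut, 0.07 at its stop; it slides along the box's -x, against about 3 N of friction, and stays where it is left
- drawer_pull (a point): Middle of the drawer's round steel bar handle: 10 mm thick, 110 mm long along the box's y, 40 mm above the desk, its centre line 40 mm in front of the drawer's face (35 mm of free space behind the bar), carried by two posts 47 mm to either side. Moves with the drawer. Axes as the box's
- customer_disk: 3.5-inch disk drive, 147 x 102 x 27 mm, lying loose in the drawer; out of sight at the start
- marker: White marker pen with a black cap, 132 x 17 x 18 mm, lying loose on the box's top behind the dials, along the box's width; bystander. Origin: centre of its underside, y along the pen
- flush_cutters: Small cutters with red handles, 130 x 48 x 11 mm, lying on the desk; bystander
- flux_syringe: Amber flux syringe, 134 x 24 x 24 mm, lying on the desk; bystander
- driver_big: Screwdriver with a black and red handle, 160 x 16 mm, lying on the desk; bystander
- fan: Black square fan, 80 x 80 x 25 mm, lying on the desk; bystander

How it is judged (in metres and radians):
On the way, in this order (a step that is already met when the one before it is completed fails the run):
1. the three dials stand on 3, 7 and 5 (each within 0.3 rad) while the drawer is still shut (value of joint dial_left between 1.585 and 2.185 rad and value of joint dial_middle between 4.098 and 4.698 rad and value of joint dial_right between 2.842 and 3.442 rad and value of joint drawer below 0.015 m), for 0.1 s.
2. the drawer is pulled out (value of joint drawer above 0.06 m), for 0.1 s.
At the end, for the whole second after the job is handed in: The drawer is out by more than 60 of its 70 mm and at rest, and the dials still stand on 3, 7 and 5, each within 0.3 rad (half a number) (value of joint drawer above 0.06 m and velocity of joint drawer below 0.01 m/s and value of joint dial_left between 1.585 and 2.185 rad and value of joint dial_middle between 4.098 and 4.698 rad and value of joint dial_right between 2.842 and 3.442 rad); the robot touches nothing.
It fails at once if another thing on the desk is shifted by more than 40 mm, or the marker on the box is (distance of any of marker, flush_cutters, flux_syringe, driver_big, fan from where it was at the start of the episode above 0.04 m).
It also fails if it takes over 58 s, if anything falls off the work surface, if the arm or the gripper's body presses on something with over 40 N, if the wrist force passes 120 N, or if a joint passes its speed limit or range.

## Robot

A 7-joint arm with a two-finger parallel gripper is mounted at the origin on a cart in front of the work surface, level with it; the furniture and walls round the work are solid. World frame = base frame: x ahead of the robot, y to its left, z up, the work surface at z = 0. Lengths are in m, angles in degrees, forces in N, time in s.
With the tool pointing down it reaches from about 0.35 to 0.9 m from the base axis. Payload 7.2 kg.
Tool frame: the origin (TCP) lies midway between the tips of the shut fingers; the grasp point (between the pads) lies 19 mm behind it; z points along the fingers, y is the direction in which the jaws open and shut (so a half turn about z gives the same grasp; the last joint's range is limited). The gripper opens to 88 mm and grips with 3 to 60 N. Pads are 20 mm wide; open, the fingers measure 115 mm over their backs; the gripper's body (75 mm by 178 mm) begins 61 mm behind the grasp point.
Start: joints at [-79.767, 23.554, -0.728, 91.456, 0.321, 64.991, -4.71], TCP at [0.153, 0.606, 0.223] pointing down, gripper open.
Joint ranges: [-169.25, 169.25], [-16.82, 113.86], [-84.01, 82.57], [7.8, 145.47], [-59.2, 239.2], [7.22, 106.19], [-163.78, 163.78]. Speed limits (degrees/s): [136.94, 136.94, 172.46, 172.46, 180, 180, 180].

## Interface

Orientations are given as [roll, pitch, yaw] about the fixed x, y, z axes, in that order (R = Rz(yaw) Ry(pitch) Rx(roll)).
In Python, from station import r, imaging gives the robot as it stands. The module is installed in compiled form; this text tells all that it offers.
- The arm moves only by the tool move_arm, never from a script. Its argument "plan" is a list of rows, each an object with "claw": the finger opening in cm, from 0 to 8.78; "xyz": the shift along the world's x, y, z in cm, a list of three; "yaw": the turn about the world's z in degrees. A call has exactly 10 rows; each row is the pose to reach, as a shift and turn from the pose measured when the call began; what a row does not reach only later rows make up. A row lasts 1/8 s, in which the tool goes at most 62.5 mm and 10.7 degrees, less where a joint would pass 70% of its speed; a pose out of reach is approached as far as the arm can. A call with a gripper value outside its range is refused whole. The fingers move at their own pace and stop on an object; "grip_force" is the grip in N (left out, the last holds). Time passes only in rows, so rows that repeat a pose let the fingers close, or fill a call up. It gives the time, the measured TCP pose, the force and the opening at its end, in the units of the state.
- r.get_state(): the state, without advancing time (a new reading comes with each control period).
- imaging.camera(name): name is "side" or "top" or "wrist"; returns a dict with "image" (400x640x3 uint8, red, green, blue), "fx", "fy", "cx", "cy" (pixels), "rvec" (rotation vector, rad) and "tvec" (3), from world to camera coordinates, as OpenCV has them. Camera axes: x right, y down, z forward; pixel columns grow to the right and rows downward; lengths in m; the calibration is good to about 2 mm. The wrist camera is an equidistant fisheye: a pixel r from the principal point sees the ray r / f radians off the axis. A picture is of the moment at which its call begins. There is no depth.
- r.finish_job(): hands the job in, once; it reports no verdict.
Trained networks look in the newest picture that a camera, given by its name, has taken for a name from the list of things; names that differ only in an ending like _2 or _b are one class to them, and where a whole thing is asked for, a point or a joint stands for the part that bears it (a point fixed in the world has none). Each returns a list of dicts, best first, with "score" (0 to 1); they miss things now and then, are a little off and sometimes report something else, mostly with a low value. They report only what shows in the picture. A call takes as long as a camera call.
- imaging.masks_of(camera, query): "region" (400x640 bool, what is visible of it) and "centre" ([column, row] in pixels, amid what is visible of it).
- imaging.mark_of(camera, query): "centre" ([column, row] in pixels: a listed point, or the origin of a listed thing).
The state is a dict: "t": time; "joint_positions": joint angles; "qvel": joint speeds; "joint_torque": joint torques, N m; "tool_pos": TCP position; "orientation": TCP orientation; "wrist_force": force on the tool from outside, world axes, zero at the start; "torque": the same for the moment, N m; "gripper_width": finger opening in m.
Only numpy, scipy, OpenCV 4.12 (cv2) and the standard library are available. Lean on these libraries where they do the work, as an engineer would, in place of code of your own. Each camera call takes 0.05 s, during which the arm holds its last target.

## Working session

There is one attempt and no reset: what is moved stays moved. The work goes in short steps, Python scripts to look and compute and a tool call to move; the robot and the scene stay as the last step left them, time stands still between calls to the robot, and variables do not carry over. Pictures are saved under pics/ and viewed, and the job is handed in when it is done.

Besides the shell and the picture viewer there is one more tool, called after "Emit:" as name(argument=value, ...), one argument or row to a line, values as JSON. move_arm: Moves the arm, as the interface text tells. Its arguments: {"type":"object","properties":{"plan":{"type":"array","items":{"type":"object","properties":{"claw":{"type":"number"},"xyz":{"type":"array","items":{"type":"number"}},"yaw":{"type":"number"}}}},"grip_force":{"type":"number"}},"required":["plan"]}

```bash
mkdir -p pics; ls
python3 - <<'E'
from station import r, imaging
import cv2
print(r.get_state())
for n in ["top","side","wrist"]:
    c=imaging.camera(n); cv2.imwrite(f"pics/{n}0.png",c["image"][:,:,::-1])
    print(n,{k:c[k] for k in c if k!="image"})
    for q in ["dial_left_grip","dial_middle_grip","dial_right_grip","drawer_pull","strongbox","marker"]:
        print(q,[(round(m["score"],2),m["centre"]) for m in imaging.mark_of(n,q)])
E
```

```text
pics
{'t': 0.0, 'joint_positions': array([-79.76652274,  23.59848222,  -0.72804559,  91.50262155,
         0.32370012,  64.99094658,  -4.71088852]), 'qvel': array([ 0.01832053,  0.04175226, -0.09429072, -0.00274167, -0.01503194,
        0.08277084,  0.0182898 ]), 'joint_torque': array([-7.21326188e-06, -5.87961066e+01,  6.41657989e-01, -2.91063720e+01,
       -5.38064016e-02,  1.86064403e-02,  1.54395366e-04]), 'tool_pos': array([0.15263148, 0.60556416, 0.22183602]), 'orientation': array([-1.79910436e+02,  9.07294296e-03,  1.65860117e+02]), 'wrist_force': array([ 0.43608049,  0.28714531, -1.03684387]), 'torque': array([-0.00828139, -0.03958097,  0.07254777]), 'gripper_width': 0.08749443077810572}
top {'fx': 401.7186396140468, 'fy': 401.7186396140468, 'cx': 312.57468322540876, 'cy': 194.08201166396879, 'rvec': array([ 2.1210267 , -2.08096359,  0.2458047 ]), 'tvec': array([0.13989861, 0.56865794, 0.99065917])}
dial_left_grip [(0.62, [404.1, 171.5])]
dial_middle_grip [(0.75, [430.6, 176.6])]
dial_right_grip [(0.82, [459.6, 177.7])]
drawer_pull [(0.6, [422.8, 214.3]), (0.18, [404.5, 170.
[... 180 characters left out ...]
 202.53763981615472, 'rvec': array([ 0.08034141, -2.80066384,  1.35891087]), 'tvec': array([ 0.56722404, -0.02126974,  1.29798011])}
dial_left_grip [(0.71, [296.6, 151.7])]
dial_middle_grip [(0.45, [305.3, 144.7])]
dial_right_grip [(0.56, [308.0, 139.4])]
drawer_pull [(0.62, [300.4, 163.9]), (0.39, [289.7, 297.7])]
strongbox [(0.67, [297.3, 163.2])]
marker [(0.67, [285.2, 146.4])]
wrist {'fx': 309.70691628693146, 'fy': 309.70691628693146, 'cx': 319.6914059065389, 'cy': 196.54483965723773, 'rvec': array([-2.31092711, -1.80068862, -0.23306178]), 'tvec': array([-0.62512307, -0.03137396,  0.39003898])}
dial_left_grip []
dial_middle_grip []
dial_right_grip []
drawer_pull []
strongbox []
marker []
```

View pics/top0.png

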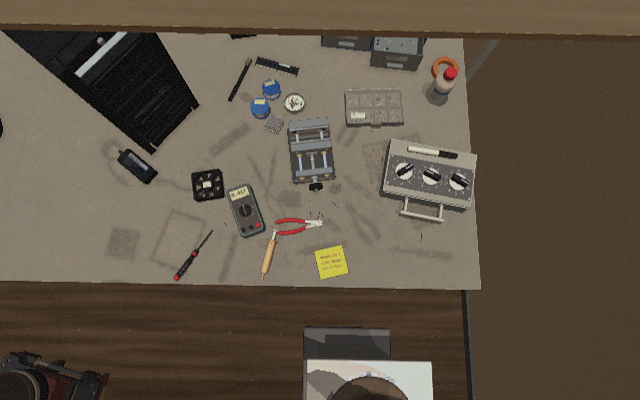

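View pics/side0.png

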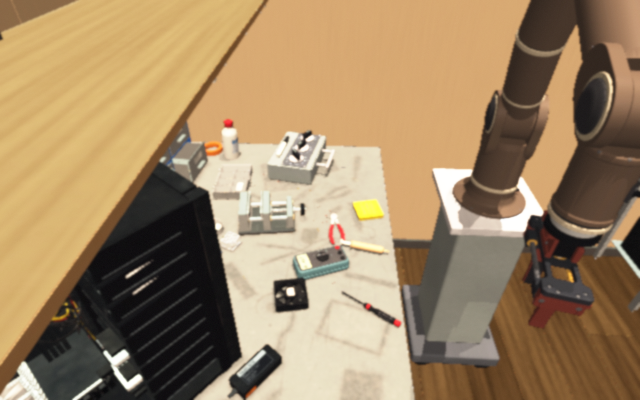

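```bash
cat > h.py <<'E'
import numpy as np, cv2
def ray(c,px,fish=False):
    R=cv2.Rodrigues(np.array(c["rvec"]))[0]; t=np.array(c["tvec"])
    u=(px[0]-c["cx"])/c["fx"]; v=(px[1]-c["cy"])/c["fy"]
    if fish:
        th=np.hypot(u,v); d=np.array([u,v,0])/max(th,1e-9)*np.sin(th); d[2]=np.cos(th)
    else: d=np.array([u,v,1.])
    return -R.T@t, R.T@d
def atz(c,px,z,fish=False):
    o,d=ray(c,px,fish); return o+d*(z-o[2])/d[2]
def proj(c,P,fish=False):
    R=cv2.Rodrigues(np.array(c["rvec"]))[0]; p=R@np.array(P)+c["tvec"]
    if fish:
        th=np.arctan2(np.hypot(p[0],p[1]),p[2]); s=th/max(np.hypot(p[0],p[1]),1e-9)
        return np.array([c["cx"]+c["fx"]*p[0]*s,c["cy"]+c["fy"]*p[1]*s])
    return np.array([c["cx"]+c["fx"]*p[0]/p[2],c["cy"]+c["fy"]*p[1]/p[2]])
E
python3 - <<'E'
from station import imaging
from h import *
for n,L in {"top":[(404.1,171.5,.084),(430.6,176.6,.084),(459.6,177.7,.084),(422.8,214.3,.04),(432.7,151.7,.066)],"side":[(296.6,151.7,.084),(305.3,144.7,.084),(308,139.4,.084),(300.4,163.9,.04),(285.2,146.4,.066)]}.items():
    c=imaging.camera(n); print(ray(c,(0,0))[0])
    for u,v,z in L: print(n,atz(c,(u,v),z).round(3))
    if n=="top":
        im=c["image"][120:240,360:500]; cv2.imwrite("pics/topz.png",cv2.resize(im,None,fx=5,fy=5,interpolation=2)[:,:,::-1])
    else:
        im=c["image"][100:200,240:360]; cv2.imwrite("pics/sidez.png",cv2.resize(im,None,fx=6,fy=6,interpolation=2)[:,:,::-1])
E
```

```text
[0.32537732 0.15174212 1.09336773]
top [ 0.627 -0.088  0.084]
top [ 0.614 -0.157  0.084]
top [ 0.613 -0.232  0.084]
top [ 0.522 -0.144  0.04 ]
top [ 0.689 -0.171  0.066]
[0.50405786 1.06405369 0.78782187]
side [ 0.632 -0.104  0.084]
side [ 0.606 -0.152  0.084]
side [ 0.6   -0.19   0.084]
side [ 0.62  -0.096  0.04 ]
side [ 0.68  -0.167  0.066]
```

View pics/topz.png

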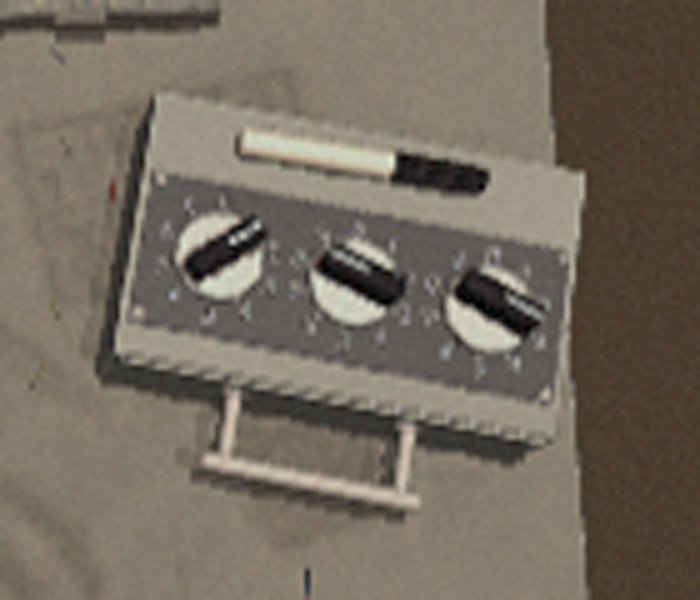

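Run:
```python
from station import imaging,r
from h import *
c=imaging.camera("top")
P=[atz(c,(360+u/5,120+v/5),.066) for u,v in [(155,95),(583,170),(552,432),(120,355)]]
print(np.round(P,3)); print([np.linalg.norm(P[i]-P[(i+1)%4]).round(3) for i in range(4)])
for a,b in [(0,1),(3,2)]: d=P[a]-P[b]; print(np.degrees(np.arctan2(-d[0],d[1])))
print(np.mean(P,0))
for u,v in [(222,255),(358,282),(493,308)]: print(atz(c,(360+u/5,120+v/5),.073))
w=imaging.camera("wrist"); o,d=ray(w,(w["cx"],w["cy"]),True); print(o,d, r.get_state()["tool_pos"])
cv2.imwrite("pics/w0.png",w["image"][:,:,::-1])
```

```text
[[ 0.724 -0.059  0.066]
 [ 0.685 -0.289  0.066]
 [ 0.541 -0.262  0.066]
 [ 0.578 -0.037  0.066]]
[np.float64(0.233), np.float64(0.147), np.float64(0.228), np.float64(0.147)]
-9.436431486932895
-9.32866340191519
[ 0.63185444 -0.16205019  0.066     ]
[ 0.63160536 -0.09117852  0.073     ]
[ 0.61819185 -0.16256536  0.073     ]
[ 0.60538845 -0.23306011  0.073     ]
[0.08596    0.6229724  0.38522317] [ 0.2467692  -0.06213634 -0.96708016] [0.15274318 0.60607453 0.22267724]
```

View pics/sidez.png

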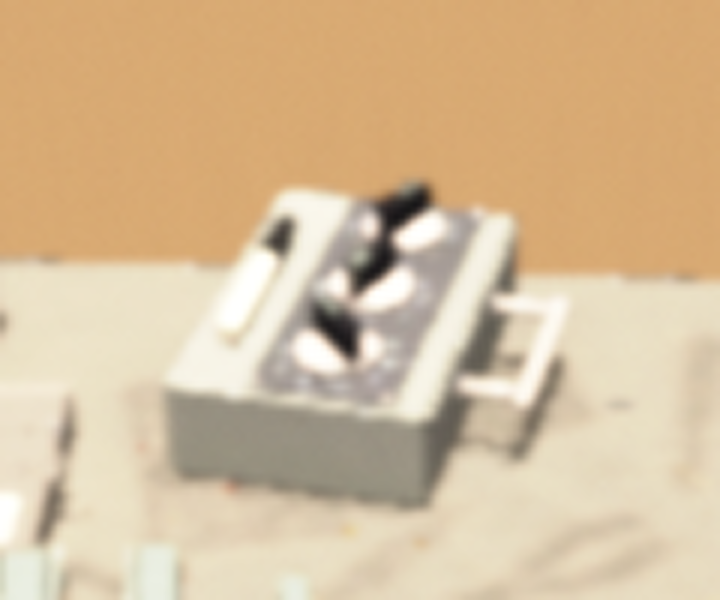

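Emit:
move_arm(
  plan=[
    {"xyz": [4, -5, 2], "yaw": -4, "claw": 5},
    {"xyz": [8, -10, 4], "yaw": -8, "claw": 5},
    {"xyz": [12, -15, 5], "yaw": -12, "claw": 5},
    {"xyz": [16, -20, 5], "yaw": -16, "claw": 5},
    {"xyz": [20, -25, 5], "yaw": -20, "claw": 5},
    {"xyz": [24, -31, 5], "yaw": -24, "claw": 5},
    {"xyz": [28, -37, 5], "yaw": -28, "claw": 5},
    {"xyz": [31, -43, 5], "yaw": -31, "claw": 5},
    {"xyz": [34, -49, 5], "yaw": -34, "claw": 5},
    {"xyz": [37, -55, 5], "yaw": -37, "claw": 5},
  ],
)

```text
t: 2.5
tool_pos: [0.5022, 0.0962, 0.2731]
orientation: [179.9, 0.0, 128.8]
wrist_force: [0.2, -0.1, 0.2]
gripper_width: 0.0501
```

Emit:
move_arm(
  plan=[
    {"xyz": [3, -5, 0]},
    {"xyz": [6, -10, 0]},
    {"xyz": [9, -15, 0]},
    {"xyz": [12, -19, 0]},
    {"xyz": [12.5, -19, 0]},
    {"xyz": [12.5, -19, 0]},
    {"xyz": [12.5, -19, 0]},
    {"xyz": [12.5, -19, 0]},
    {"xyz": [12.5, -19, 0]},
    {"xyz": [12.5, -19, 0]},
  ],
)

```text
$.plan[0]: bad value
```

Run:
```python
from station import imaging,r
from h import *
w=imaging.camera("wrist"); cv2.imwrite("pics/w1.png",w["image"][:,:,::-1])
for q in ["dial_left_grip","dial_middle_grip","dial_right_grip","drawer_pull","strongbox","marker"]:
    z={"dial":.084,"draw":.04,"stro":0,"mark":.066}[q[:4]]
    print(q,[(round(m["score"],2),m["centre"],atz(w,m["centre"],z,True).round(4)) for m in imaging.mark_of("wrist",q)])
print(r.get_state()["tool_pos"])
```

```text
dial_left_grip [(0.57, [307.9, 334.0], array([ 0.6322, -0.0918,  0.084 ]))]
dial_middle_grip [(0.68, [271.2, 354.0], array([ 0.6151, -0.1616,  0.084 ]))]
dial_right_grip []
drawer_pull []
strongbox [(0.57, [284.7, 324.8], array([ 0.6291, -0.1589,  0.    ]))]
marker []
[0.50090008 0.09953136 0.27256741]
```

View pics/w1.png

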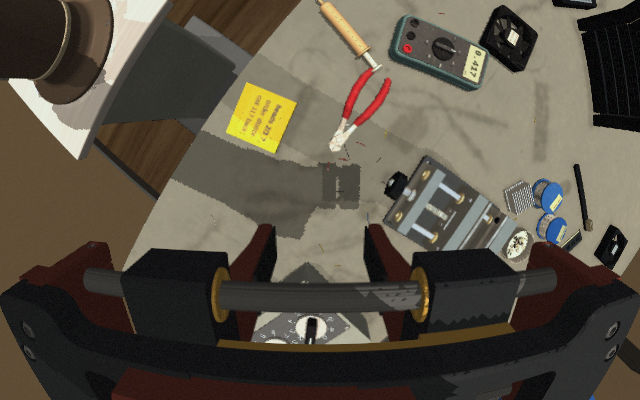

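Emit:
move_arm(
  plan=[
    {"xyz": [3, -5, 1], "yaw": 0, "claw": 5},
    {"xyz": [5.5, -10.5, 2], "yaw": 0, "claw": 5},
    {"xyz": [8, -16, 2], "yaw": 0, "claw": 5},
    {"xyz": [11, -21, 2], "yaw": 0, "claw": 5},
    {"xyz": [13.5, -26.5, 2], "yaw": 0, "claw": 5},
    {"xyz": [16.5, -31.5, 2], "yaw": 0, "claw": 5},
    {"xyz": [17, -32, 2], "yaw": 0, "claw": 5},
    {"xyz": [17, -32, 2], "yaw": 0, "claw": 5},
    {"xyz": [17, -32, 2], "yaw": 0, "claw": 5},
    {"xyz": [17, -32, 2], "yaw": 0, "claw": 5},
  ],
)

```text
t: 4.1
tool_pos: [0.671, -0.2185, 0.2932]
orientation: [179.9, -0.0, 129.1]
wrist_force: [-0.5, -0.5, -0.1]
gripper_width: 0.0501
```

Run:
```python
from station import imaging,r
from h import *
w=imaging.camera("wrist"); cv2.imwrite("pics/w2.png",w["image"][:,:,::-1])
for q in ["dial_left_grip","dial_middle_grip","dial_right_grip","drawer_pull","strongbox","marker"]:
    z={"dial":.084,"draw":.04,"stro":0,"mark":.066}[q[:4]]
    print(q,[(round(m["score"],2),m["centre"],atz(w,m["centre"],z,True).round(4)) for m in imaging.mark_of("wrist",q)])
s=r.get_state();print(s["tool_pos"],s["orientation"],s["joint_positions"])
# rectified overhead view, plane z=.066 and plane z=.095
H=300
for z,n in [(.068,"a"),(.095,"b")]:
    xs=np.linspace(.76,.48,560); ys=np.linspace(0,-.32,640)
    m=np.array([[proj(w,(x,y,z),True) for y in ys] for x in xs],np.float32)
    cv2.imwrite(f"pics/rect_{n}.png",cv2.remap(w["image"],m[:,:,0],m[:,:,1],1)[:,:,::-1])
```

```text
dial_left_grip [(0.66, [361.8, 70.2], array([ 0.6304, -0.0884,  0.084 ])), (0.42, [355.1, 149.1], array([ 0.6853, -0.1674,  0.084 ]))]
dial_middle_grip []
dial_right_grip []
drawer_pull [(0.96, [269.4, 55.2], array([ 0.5218, -0.1404,  0.04  ]))]
strongbox [(0.84, [323.5, 119.4], array([ 0.6345, -0.1638,  0.    ]))]
marker [(0.84, [356.4, 145.6], array([ 0.6865, -0.1631,  0.066 ])), (0.61, [314.4, 110.9], array([ 0.618 , -0.1628,  0.066 ]))]
[ 0.67086829 -0.22033293  0.29269796] [ 1.79989431e+02 -3.23566368e-02  1.29015564e+02] [ -5.32705485  31.840115    32.84749214  74.54871227 -17.00696415
  78.43818061  65.94740213]
```

View pics/w2.png

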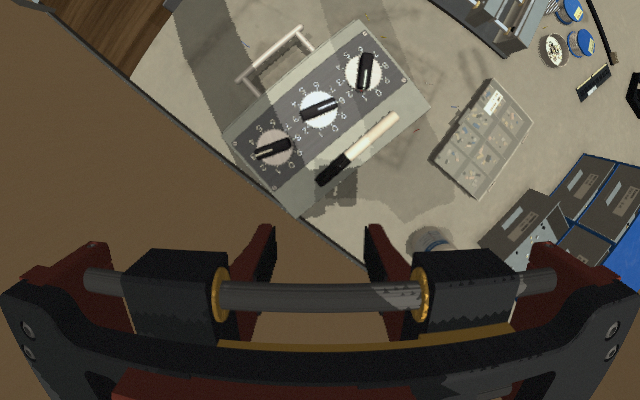

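View pics/rect_b.png

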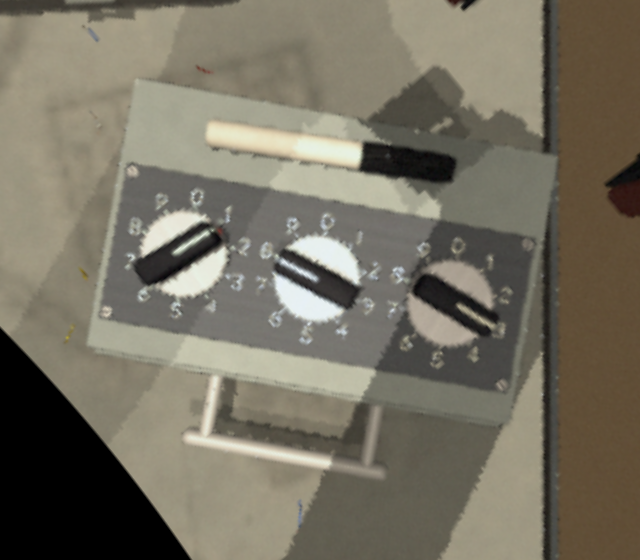

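View pics/rect_a.png

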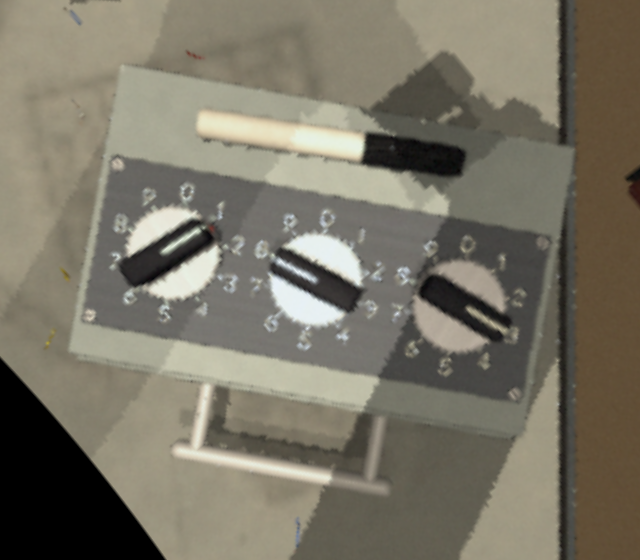

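Run:
```python
import cv2,numpy as np
for n in "ab":
    g=cv2.imread(f"pics/rect_{n}.png")
    m=(g.max(2)<60).astype(np.uint8)
    m[:, :]=cv2.morphologyEx(m,cv2.MORPH_CLOSE,np.ones((9,9)))
    k,l,s,c=cv2.connectedComponentsWithStats(m)
    for i in range(1,k):
        if 400<s[i][4]<6000:
            pts=np.argwhere(l==i)[:,::-1].astype(np.float32)
            rc=cv2.minAreaRect(pts); b=cv2.boxPoints(rc)
            cx,cy=rc[0]; e=np.linalg.eigh(np.cov(pts.T))[1][:,1]
            print(n,s[i][4],"xy",round(.76-cy*.0005,4),round(-cx*.0005,4),"size",np.round(np.array(rc[1])/2,1),"world heading",np.degrees(np.arctan2(-e[0],-e[1])).round(1))
```

```text
a 959 xy 0.7243 -0.2815 size [71.5  4. ] world heading 179.8
a 3181 xy 0.6824 -0.2071 size [50.8 16.9] world heading 81.6
a 2421 xy 0.5675 -0.2812 size [174.    4.5] world heading -179.9
a 2655 xy 0.6342 -0.0846 size [16.2 51.9] world heading 119.0
a 1885 xy 0.6202 -0.1577 size [46.8 13.5] world heading 61.5
a 2759 xy 0.6077 -0.2309 size [52.8 15.6] world heading 58.2
b 1008 xy 0.722 -0.2732 size [76.   3.5] world heading 179.8
b 2753 xy 0.6786 -0.2042 size [47.2 15.8] world heading 81.5
b 1357 xy 0.6678 -0.311 size [31.5 17. ] world heading 174.8
b 2339 xy 0.567 -0.2732 size [173.    3.5] world heading -179.9
b 2459 xy 0.6331 -0.089 size [15.  45.5] world heading 119.8
b 1705 xy 0.6207 -0.1581 size [43.5 12.6] world heading 61.5
b 2405 xy 0.6091 -0.2263 size [49.2 14.4] world heading 58.2
```

Emit:
move_arm(
  grip_force=20,
  plan=[
    {"xyz": [-1.5, 5, -3], "yaw": -4, "claw": 4.4},
    {"xyz": [-3, 10, -7], "yaw": -9, "claw": 4.4},
    {"xyz": [-3.95, 13.1, -11], "yaw": -9, "claw": 4.4},
    {"xyz": [-3.95, 13.1, -15], "yaw": -9, "claw": 4.4},
    {"xyz": [-3.95, 13.1, -18], "yaw": -9, "claw": 4.4},
    {"xyz": [-3.95, 13.1, -20], "yaw": -9, "claw": 4.4},
    {"xyz": [-3.95, 13.1, -21.4], "yaw": -9, "claw": 4.4},
    {"xyz": [-3.95, 13.1, -21.4], "yaw": -9, "claw": 4.4},
    {"xyz": [-3.95, 13.1, -21.4], "yaw": -9, "claw": 4.4},
    {"xyz": [-3.95, 13.1, -21.4], "yaw": -9, "claw": 4.4},
  ],
)

```text
t: 5.7
tool_pos: [0.632, -0.0895, 0.0797]
orientation: [179.9, 0.0, 120.0]
wrist_force: [0.3, 0.1, -0.2]
gripper_width: 0.0441
```

Run:
```python
from station import imaging,r
from h import *
w=imaging.camera("wrist"); cv2.imwrite("pics/w3.png",w["image"][:,:,::-1])
s=r.get_state();print(s["tool_pos"],s["orientation"],s["joint_positions"],s["wrist_force"])
```

```text
[ 0.63192244 -0.08943491  0.07958983] [1.79915634e+02 8.15104807e-03 1.20012163e+02] [-16.68214483  35.81155433  29.66520313  98.79438055 -21.88899449
  51.15406888  52.24500829] [-0.16188687 -0.24371554  0.39657006]
```

View pics/w3.png

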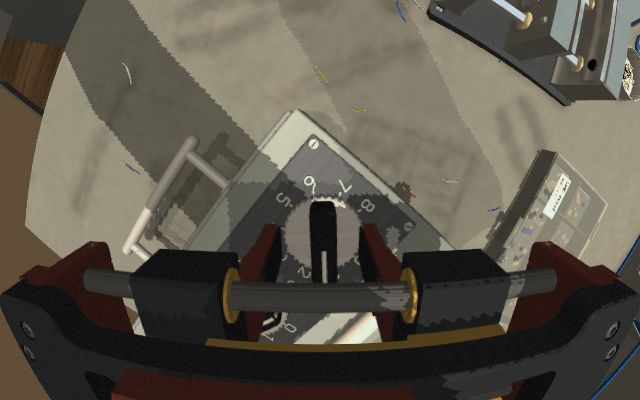

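Emit:
move_arm(
  grip_force=20,
  plan=[
    {"xyz": [0, 0, -0.2], "yaw": 0, "claw": 1.0},
    {"xyz": [0, 0, -0.2], "yaw": 0, "claw": 1.0},
    {"xyz": [0, 0, -0.2], "yaw": 0, "claw": 1.0},
    {"xyz": [0, 0, -0.2], "yaw": 0, "claw": 1.0},
    {"xyz": [0, 0, -0.2], "yaw": -9, "claw": 1.0},
    {"xyz": [0, 0, -0.2], "yaw": -18, "claw": 1.0},
    {"xyz": [0, 0, -0.2], "yaw": -28, "claw": 1.0},
    {"xyz": [0, 0, -0.2], "yaw": -38, "claw": 1.0},
    {"xyz": [0, 0, -0.2], "yaw": -48, "claw": 1.0},
    {"xyz": [0, 0, -0.2], "yaw": -57.8, "claw": 1.0},
  ],
)

```text
t: 7.0
tool_pos: [0.6325, -0.0885, 0.0778]
orientation: [179.9, -0.1, 61.9]
wrist_force: [0.8, 1.4, -0.4]
gripper_width: 0.0141
```

Emit:
move_arm(
  grip_force=20,
  plan=[
    {"xyz": [0, 0, 0], "yaw": 0, "claw": 4.4},
    {"xyz": [0, 0, 0], "yaw": 0, "claw": 4.4},
    {"xyz": [0, 0, 1], "yaw": 0, "claw": 4.4},
    {"xyz": [0, 0, 4], "yaw": 0, "claw": 4.4},
    {"xyz": [-0.7, -3.5, 5], "yaw": 2, "claw": 4.4},
    {"xyz": [-1.4, -7.1, 5], "yaw": 4, "claw": 4.4},
    {"xyz": [-1.4, -7.1, 5], "yaw": 4, "claw": 4.4},
    {"xyz": [-1.4, -7.1, 3], "yaw": 4, "claw": 4.4},
    {"xyz": [-1.4, -7.1, 1], "yaw": 4, "claw": 4.4},
    {"xyz": [-1.4, -7.1, 0.1], "yaw": 4, "claw": 4.4},
  ],
)

```text
t: 8.25
tool_pos: [0.6176, -0.158, 0.0761]
orientation: [-179.9, -0.0, 66.0]
wrist_force: [1.0, -0.5, 0.6]
gripper_width: 0.0441
```

Run:
```python
from station import imaging,r
from h import *
w=imaging.camera("wrist"); cv2.imwrite("pics/w4.png",w["image"][:,:,::-1])
s=r.get_state();print(s["tool_pos"],s["orientation"],s["joint_positions"],s["wrist_force"])
```

```text
[ 0.61733428 -0.15822252  0.07569163] [-1.79892532e+02  5.53812608e-03  6.60215254e+01] [-18.78657322  40.03025294  43.27137906  99.47592575 -32.98986848
  54.08860855  13.91775327] [-0.1632538   0.25301558 -0.60290363]
```

View pics/w4.png

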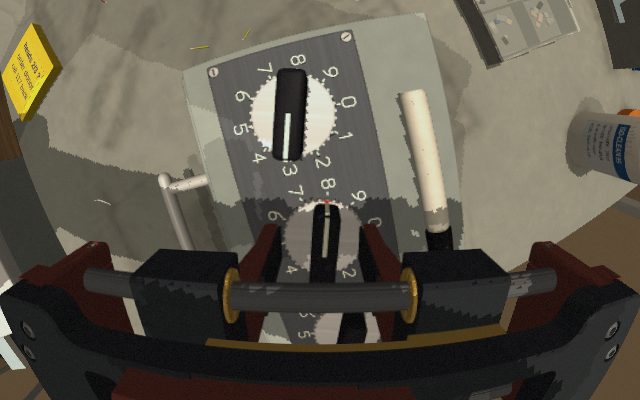

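Emit:
move_arm(
  grip_force=20,
  plan=[
    {"xyz": [0, 0, 0.2], "yaw": 0, "claw": 1.0},
    {"xyz": [0, 0, 0.2], "yaw": 0, "claw": 1.0},
    {"xyz": [0, 0, 0.2], "yaw": 0, "claw": 1.0},
    {"xyz": [0, 0, 0.2], "yaw": 0, "claw": 1.0},
    {"xyz": [0, 0, 0.2], "yaw": 8, "claw": 1.0},
    {"xyz": [0, 0, 0.2], "yaw": 16, "claw": 1.0},
    {"xyz": [0, 0, 0.2], "yaw": 24, "claw": 1.0},
    {"xyz": [0, 0, 0.2], "yaw": 32, "claw": 1.0},
    {"xyz": [0, 0, 0.2], "yaw": 32, "claw": 1.0},
    {"xyz": [0, 0, 0.2], "yaw": 32, "claw": 1.0},
  ],
)

```text
t: 9.55
tool_pos: [0.62, -0.1591, 0.0785]
orientation: [179.8, 0.2, 98.0]
wrist_force: [7.4, -3.3, -6.4]
gripper_width: 0.0135
```

Emit:
move_arm(
  grip_force=20,
  plan=[
    {"xyz": [0, 0, 0], "yaw": 0, "claw": 4.4},
    {"xyz": [0, 0, 0], "yaw": 0, "claw": 4.4},
    {"xyz": [0, 0, 1], "yaw": 0, "claw": 4.4},
    {"xyz": [0, 0, 5], "yaw": 0, "claw": 4.4},
    {"xyz": [-0.7, -3.5, 6], "yaw": -10, "claw": 4.4},
    {"xyz": [-1.3, -7.1, 6], "yaw": -20, "claw": 4.4},
    {"xyz": [-1.3, -7.1, 6], "yaw": -30, "claw": 4.4},
    {"xyz": [-1.3, -7.1, 5], "yaw": -38, "claw": 4.4},
    {"xyz": [-1.3, -7.1, 3], "yaw": -38, "claw": 4.4},
    {"xyz": [-1.3, -7.1, 3], "yaw": -38, "claw": 4.4},
  ],
)

```text
t: 10.8
tool_pos: [0.6059, -0.2292, 0.1067]
orientation: [180.0, 0.2, 60.2]
wrist_force: [-0.4, 0.4, -0.7]
gripper_width: 0.0442
```

Run:
```python
from station import imaging,r
from h import *
w=imaging.camera("wrist"); cv2.imwrite("pics/w5.png",w["image"][:,:,::-1])
s=r.get_state();print(s["tool_pos"],s["orientation"],s["joint_positions"],s["wrist_force"])
```

```text
[ 0.60642959 -0.22968011  0.10768737] [179.91350043   0.18979629  60.18371611] [-13.64194712  39.23029925  45.860971    96.74247194 -32.12124939
  57.97868576  13.51696149] [-0.45915765  0.19362608  0.24816553]
```

View pics/w5.png

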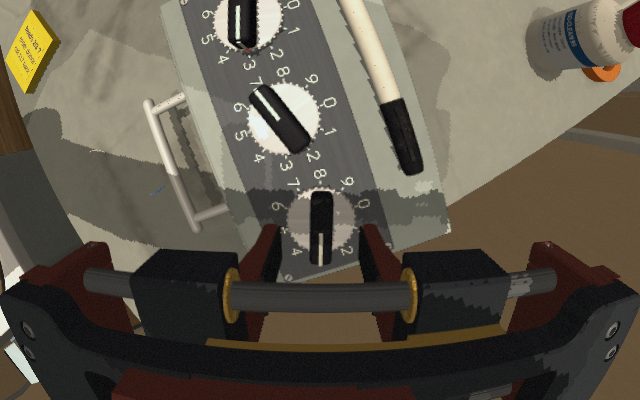

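Emit:
move_arm(
  grip_force=20,
  plan=[
    {"xyz": [0, 0, -1.5], "yaw": 0, "claw": 4.4},
    {"xyz": [0, 0, -2.9], "yaw": 0, "claw": 4.4},
    {"xyz": [0, 0, -2.9], "yaw": 0, "claw": 4.4},
    {"xyz": [0, 0, -2.9], "yaw": 0, "claw": 1.0},
    {"xyz": [0, 0, -2.9], "yaw": 0, "claw": 1.0},
    {"xyz": [0, 0, -2.9], "yaw": 0, "claw": 1.0},
    {"xyz": [0, 0, -2.9], "yaw": 0, "claw": 1.0},
    {"xyz": [0, 0, -2.9], "yaw": -9, "claw": 1.0},
    {"xyz": [0, 0, -2.9], "yaw": -18, "claw": 1.0},
    {"xyz": [0, 0, -2.9], "yaw": -27, "claw": 1.0},
  ],
)

```text
t: 12.1
tool_pos: [0.6063, -0.2295, 0.079]
orientation: [179.9, 0.2, 32.9]
wrist_force: [-1.4, 1.0, 2.3]
gripper_width: 0.0135
```

Emit:
move_arm(
  grip_force=20,
  plan=[
    {"xyz": [0, 0, 0], "yaw": -9, "claw": 1.0},
    {"xyz": [0, 0, 0], "yaw": -18, "claw": 1.0},
    {"xyz": [0, 0, 0], "yaw": -27, "claw": 1.0},
    {"xyz": [0, 0, 0], "yaw": -36, "claw": 1.0},
    {"xyz": [0, 0, 0], "yaw": -42.8, "claw": 1.0},
    {"xyz": [0, 0, 0], "yaw": -42.8, "claw": 1.0},
    {"xyz": [0, 0, 0], "yaw": -42.8, "claw": 1.0},
    {"xyz": [0, 0, 0], "yaw": -42.8, "claw": 4.4},
    {"xyz": [0, 0, 0], "yaw": -42.8, "claw": 4.4},
    {"xyz": [0, 0, 0], "yaw": -42.8, "claw": 4.4},
  ],
)

```text
t: 13.35
tool_pos: [0.6064, -0.2297, 0.0791]
orientation: [179.9, 0.2, -9.9]
wrist_force: [1.2, -0.5, -0.2]
gripper_width: 0.0402
```

Emit:
move_arm(
  grip_force=20,
  plan=[
    {"xyz": [0, 0, 3], "yaw": 0, "claw": 4.4},
    {"xyz": [0, 0, 8], "yaw": 10, "claw": 4.4},
    {"xyz": [-3, 3, 11], "yaw": 20, "claw": 4},
    {"xyz": [-6, 6, 11], "yaw": 30, "claw": 3.5},
    {"xyz": [-8.5, 8.8, 11], "yaw": 40, "claw": 3.2},
    {"xyz": [-8.5, 8.8, 11], "yaw": 50, "claw": 3.2},
    {"xyz": [-8.5, 8.8, 11], "yaw": 60, "claw": 3.2},
    {"xyz": [-8.5, 8.8, 11], "yaw": 70, "claw": 3.2},
    {"xyz": [-8.5, 8.8, 11], "yaw": 80, "claw": 3.2},
    {"xyz": [-8.5, 8.8, 11], "yaw": 90, "claw": 3.2},
  ],
)

```text
t: 14.6
tool_pos: [0.5213, -0.142, 0.1892]
orientation: [179.9, 0.2, 80.4]
wrist_force: [-0.7, -0.4, 0.7]
gripper_width: 0.0321
```

Run:
```python
from station import imaging,r
from h import *
w=imaging.camera("wrist"); cv2.imwrite("pics/w6.png",w["image"][:,:,::-1])
s=r.get_state();print(s["tool_pos"],s["orientation"],s["joint_positions"],s["wrist_force"])
for n in ["wrist","top"]:
  c=imaging.camera(n)
  print([(round(m["score"],2),m["centre"],atz(c,m["centre"],.04,n=="wrist").round(4)) for m in imaging.mark_of(n,"drawer_pull")])
cv2.imwrite("pics/topz6.png",cv2.resize(c["image"][120:240,360:500],None,fx=5,fy=5,interpolation=2)[:,:,::-1])
```

```text
[ 0.52131279 -0.14212002  0.18939357] [1.79886342e+02 1.59823201e-01 8.08849146e+01] [-28.86279316  22.5713622   50.85123711 108.06661544 -20.22047617
  58.72140314  21.40480955] [0.72975718 0.38488984 0.64811931]
[]
[(0.79, [423.6, 216.9], array([ 0.5152, -0.1459,  0.04  ]))]
```

View pics/w6.png

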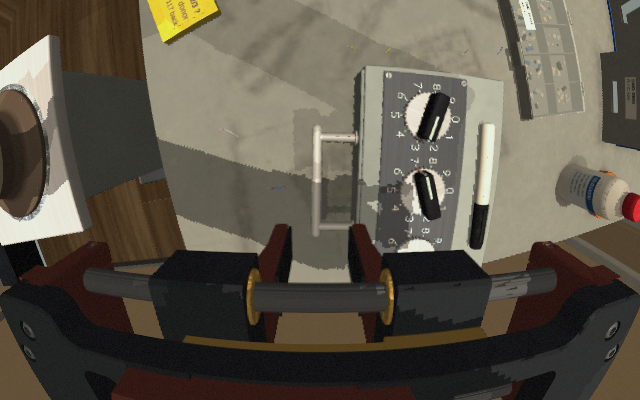

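View pics/topz6.png

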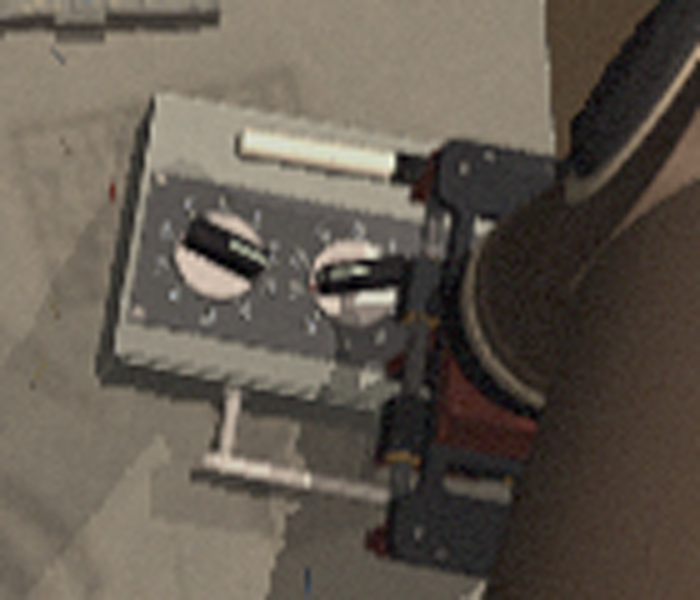

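Run:
```python
from station import imaging,r
from h import *
w=imaging.camera("wrist")
for px in [(318,128),(318,160),(318,200),(318,234)]: print(px,atz(w,px,.045,True).round(4))
yaw=np.radians(-9.9);o=np.array([.633,-.1615])
for b in [(-.115,.055),(-.115,0),(-.115,-.055),(-.015,.072),(-.015,0)]:
    p=o+np.array([b[0]*np.cos(yaw)-b[1]*np.sin(yaw),b[0]*np.sin(yaw)+b[1]*np.cos(yaw)])
    print(b,p.round(4),proj(w,(*p,.045 if b[0]<-.1 else .095),True).round(0))
im=w["image"][50:250,340:520]; cv2.imwrite("pics/w6z.png",cv2.resize(im,None,fx=3,fy=3,interpolation=2)[:,:,::-1])
```

```text
(318, 128) [ 0.5305 -0.0847  0.045 ]
(318, 160) [ 0.5248 -0.1162  0.045 ]
(318, 200) [ 0.5175 -0.1569  0.045 ]
(318, 234) [ 0.5108 -0.1939  0.045 ]
(-0.115, 0.055) [ 0.5292 -0.0875] [317. 131.]
(-0.115, 0) [ 0.5197 -0.1417] [317. 185.]
(-0.115, -0.055) [ 0.5103 -0.1959] [318. 236.]
(-0.015, 0.072) [ 0.6306 -0.088 ] [433. 117.]
(-0.015, 0) [ 0.6182 -0.1589] [429. 198.]
```

View pics/w6z.png

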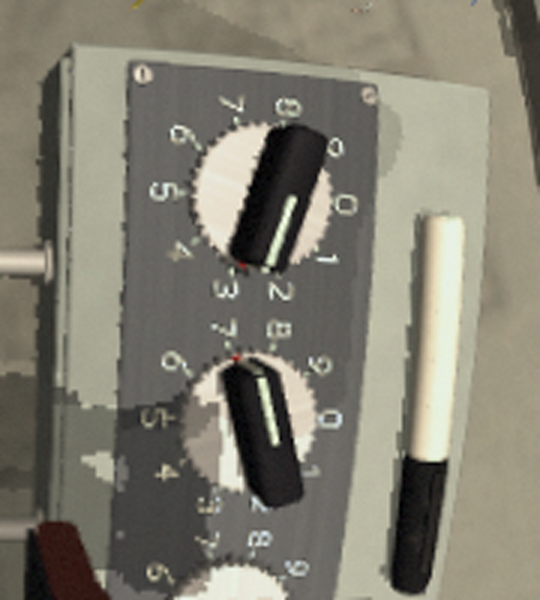

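Emit:
move_arm(
  grip_force=25,
  plan=[
    {"xyz": [-0.1, 0, -5], "yaw": -0.8, "claw": 3.2},
    {"xyz": [-0.1, 0, -9], "yaw": -0.8, "claw": 3.2},
    {"xyz": [-0.1, 0, -12], "yaw": -0.8, "claw": 3.2},
    {"xyz": [-0.1, 0, -14], "yaw": -0.8, "claw": 3.2},
    {"xyz": [-0.1, 0, -16], "yaw": -0.8, "claw": 3.2},
    {"xyz": [-0.1, 0, -16], "yaw": -0.8, "claw": 3.2},
    {"xyz": [-0.1, 0, -16], "yaw": -0.8, "claw": 0.5},
    {"xyz": [-0.1, 0, -16], "yaw": -0.8, "claw": 0.5},
    {"xyz": [-0.1, 0, -16], "yaw": -0.8, "claw": 0.5},
    {"xyz": [-0.1, 0, -16], "yaw": -0.8, "claw": 0.5},
  ],
)

```text
t: 16.15
tool_pos: [0.5182, -0.1414, 0.0294]
orientation: [-179.9, 0.1, 79.1]
wrist_force: [-8.5, 1.1, 7.6]
gripper_width: 0.0089
```

Emit:
move_arm(
  grip_force=25,
  plan=[
    {"xyz": [-0.8, 0.14, 0], "yaw": 0, "claw": 0.5},
    {"xyz": [-1.6, 0.28, 0], "yaw": 0, "claw": 0.5},
    {"xyz": [-2.5, 0.43, 0], "yaw": 0, "claw": 0.5},
    {"xyz": [-3.4, 0.6, 0], "yaw": 0, "claw": 0.5},
    {"xyz": [-4.3, 0.75, 0], "yaw": 0, "claw": 0.5},
    {"xyz": [-5.2, 0.9, 0], "yaw": 0, "claw": 0.5},
    {"xyz": [-6.0, 1.05, 0], "yaw": 0, "claw": 0.5},
    {"xyz": [-6.6, 1.15, 0], "yaw": 0, "claw": 0.5},
    {"xyz": [-6.9, 1.2, 0], "yaw": 0, "claw": 0.5},
    {"xyz": [-6.9, 1.2, 0], "yaw": 0, "claw": 0.5},
  ],
)

```text
t: 17.4
tool_pos: [0.4492, -0.1288, 0.0295]
orientation: [-179.9, 0.0, 79.1]
wrist_force: [3.5, 3.8, -5.2]
gripper_width: 0.0093
```

Pulled about 70 mm. Release, rise, and back away for a look.

Emit:
move_arm(
  grip_force=25,
  plan=[
    {"xyz": [0, 0, 0], "yaw": 0, "claw": 3.6},
    {"xyz": [0, 0, 0], "yaw": 0, "claw": 3.6},
    {"xyz": [0, 0, 0], "yaw": 0, "claw": 3.6},
    {"xyz": [0, 0, 2], "yaw": 0, "claw": 3.6},
    {"xyz": [0, 0, 5], "yaw": 0, "claw": 3.6},
    {"xyz": [0, 0, 10], "yaw": 0, "claw": 3.6},
    {"xyz": [0, 0, 15], "yaw": 0, "claw": 3.6},
    {"xyz": [0, 0, 20], "yaw": 0, "claw": 3.6},
    {"xyz": [-1, -4, 22], "yaw": 0, "claw": 3.6},
    {"xyz": [-1, -8, 22], "yaw": 0, "claw": 3.6},
  ],
)

```text
t: 18.65
tool_pos: [0.4397, -0.2095, 0.2513]
orientation: [179.9, -0.1, 79.3]
wrist_force: [0.5, 0.5, -0.1]
gripper_width: 0.0362
```

Run:
```python
from station import imaging,r
from h import *
w=imaging.camera("wrist"); cv2.imwrite("pics/w7.png",w["image"][:,:,::-1])
t=imaging.camera("top");cv2.imwrite("pics/topz7.png",cv2.resize(t["image"][120:260,360:500],None,fx=4,fy=4,interpolation=2)[:,:,::-1])
s=r.get_state();print(s["tool_pos"],s["wrist_force"])
yaw=np.radians(-9.9);o=np.array([.633,-.1615])
for n,c in [("wrist",w),("top",t)]:
  for m in imaging.mark_of(n,"drawer_pull"):
    p=atz(c,m["centre"],.04,n=="wrist")[:2]; d=p-o
    print(n,round(m["score"],2),m["centre"],p.round(4),"box x",d@[np.cos(yaw),np.sin(yaw)])
cv2.imwrite("pics/w7z.png",cv2.resize(w["image"][60:270,300:500],None,fx=2.8,fy=2.8,interpolation=2)[:,:,::-1])
```

```text
[ 0.43830054 -0.21288738  0.25029894] [ 1.24939064 -0.26576353 -0.44138902]
wrist 0.82 [314.6, 105.7] [ 0.4499 -0.1269] box x -0.18629306644365937
top 0.98 [420.6, 243.2] [ 0.4451 -0.1349] box x -0.1896345782298244
top 0.38 [208.2, 184.2] [0.5937 0.4334] box x -0.14102937525635875
```

View pics/w7.png

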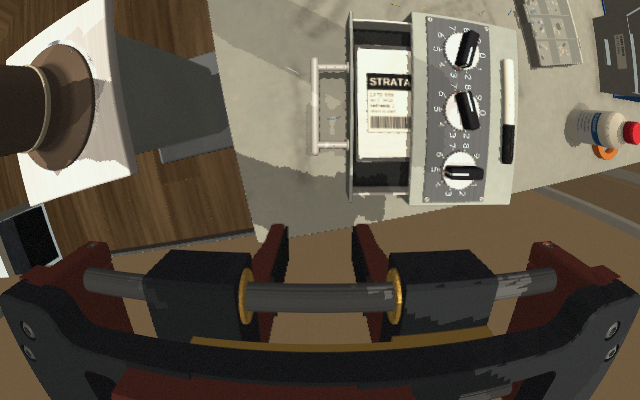

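View pics/topz7.png

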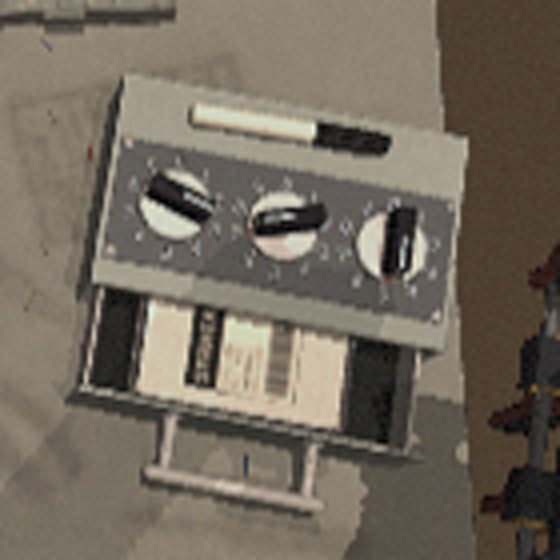

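View pics/w7z.png

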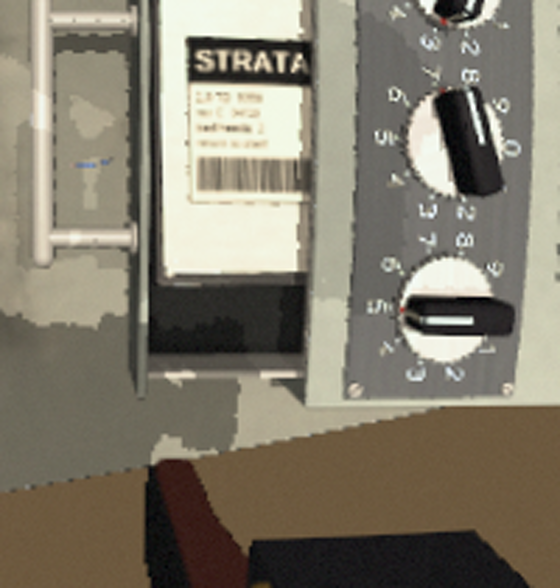

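Run:
```python
from station import r
print(r.get_state()["qvel"]); print(r.finish_job())
```

```text
[-1.66251944 -0.0573656  -1.28000254  0.48941452 -0.10593194  0.06755812
 -0.31676002]
the job is handed in; nothing more can be done
None
```

I set the three dials to 3, 7 and 5, pulled the drawer all the way out by its handle, let go and backed the gripper well clear. I handed the job in at about 19 s on the clock; the hand-in reports no verdict.

- **Dials:** in the last wrist picture the middle pointer is at 7 and the right one at 5. The left dial's pointer tip is cut off in that close-up. I read it at 3 in an earlier close-up, just before the pull, and its bar looks unchanged in the last full pictures.
- **Drawer:** the handle moved about 71 mm (wrist camera) or 75 mm (top camera) from its shut position, so the drawer is at its 70 mm stop, give or take camera error. The disk is visible inside.
- **Other things:** the marker lies where it was. The other things on the desk were not touched on the way, but I did not re-measure their positions at the end.
- **Contact:** the wrist force is near zero and the gripper is about 20 cm above the handle, touching nothing. The last reading still showed small joint speeds (up to about 1.7 degrees/s) as the arm settled.

The one disagreement was in the handle position: before the pull, the top camera's reading was about 6 mm off the wrist camera's because the arm partly hid the handle. I went by the wrist view.

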